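# Unlatch the loaded slide cassette from the scanner's loader

### The arm

A 7-joint arm with a two-finger parallel gripper is mounted at the origin on a cart in front of the work surface, level with it; the furniture and walls round the work are solid. World frame = base frame: x ahead of the robot, y to its left, z up, the work surface at z = 0. Lengths are in m, angles in degrees, forces in N, time in s.
With the tool pointing down it reaches from about 0.425 to 0.875 m from the base axis. Payload 4.7 kg.
Tool frame: the origin (TCP) lies at the very end of the fingers, on their centre line; the grasp point (between the pads) lies 19 mm behind it; z points along the fingers, y is the line along which they close (so a half turn about z gives the same grasp; the last joint's range is limited). The gripper opens to 87 mm and grips with 3 to 60 N. Pads are 19 mm wide; open, the fingers measure 117 mm over their backs; the gripper's body (75 mm by 190 mm) begins 51 mm behind the grasp point.
Start: joints at [77.47, 18.392, -4.016, 83.108, 1.295, 78.541, -3.26], TCP at [0.15, -0.632, 0.194] pointing down, gripper open.
Joint ranges: [-163.93, 163.93], [-17.29, 119.83], [-79.2, 71.16], [3.27, 140.29], [-89.18, 269.18], [5.43, 117.66], [-154.24, 154.24]. Speed limits (degrees/s): [147.25, 147.25, 180, 180, 180, 180, 180].

### API

Orientations are given as [roll, pitch, yaw] about the fixed x, y, z axes, in that order (R = Rz(yaw) Ry(pitch) Rx(roll)).
In Python, from cell import get_obs, eyes, env gives the robot as it stands.
- The arm moves only by the tool servo_tool, never from a script. Its argument "series" is a list that holds one entry, the list of rows, each a list of 7 numbers: the shift along the tool's x, y, z in units of 300 mm (1.0 is 300 mm), then the turn, a rotation vector about the tool's x, y, z in units of pi rad (1.0 is pi rad), then the opening, from 0 (shut) to 1 (fully open). In form: [[[tx, ty, tz, wx, wy, wz, gripper], ...]]. A call has 1 to 12 rows; each row is the pose to reach, as a shift and turn from the pose commanded when the call began, along the tool's axes at that moment, turning the shorter way round; what a row does not reach only later rows make up. A row lasts 1/12 s, in which the tool goes at most 41.7 mm and 7.16 degrees, less where a joint would pass 70% of its speed; a pose out of reach is approached as far as the arm can. A call with a number of a shift or a turn outside -1 to 1 is refused whole. A call with a gripper value outside its range is refused whole. The fingers move at their own pace and stop on an object; "grip_force" is the grip in N (left out, the last holds). Time passes only in rows, so rows that repeat a pose let the fingers close. It gives the time, the measured TCP pose, the force, the opening and the grip force at its end, in the units of the state.
- get_obs(): the state, without advancing time (a new reading comes with each control period).
- eyes.read_camera(name): name is "side" or "top" or "wrist"; returns a dict with "frame" (480x640x3 uint8, red, green, blue), "depth" (480x640 float32, m along the optical axis (not along the pixel's ray), 0 where there is no reading), "fx", "fy", "cx", "cy" (pixels), "origin" and "rotation" of the camera in the world; the wrist camera has in their place "mount" (4x4, takes a point from camera to tool coordinates, whose origin is the TCP and whose axes are the flange's). Camera axes: x right, y down, z forward; pixel columns grow to the right and rows downward; lengths in m; the calibration is good to about 2 mm. A picture is of the moment at which its call begins: read the wrist's pose just before it.
- env.sign_off(): hands the job in; it is judged then, once.
The state is a dict: "time_s": time; "qpos": joint angles; "joint_velocities": joint speeds; "effort": joint torques, N m; "tool_pos": TCP position; "tool_rot": TCP orientation; "force": force on the tool from outside, world axes, zero at the start; "wrist_torque": the same for the moment, N m; "grip_width": finger opening in m; "grasp_force": force on a finger pad.
Only numpy, scipy, OpenCV 4.12 (cv2) and the standard library are available. Lean on these libraries where they do the work, as an engineer would, in place of code of your own. Each camera call takes 0.05 s, during which the arm holds its last target. There are 200 camera calls.

### The job

The slide loader has finished its run. Lift the clear dust cover off by its knob and set it down upright on the bench beside the loader; then, with the fingers, pinch together the two opposed catches of the cassette that holds slides, lift it straight out of its bay and finish while still holding it by the squeezed catches: upright, still, its underside about 15 cm above the bench (12 at least) and touching nothing else. Leave the empty cassette latched in its bay and do not disturb the other things on the bench.

Things in the scene. Friction and masses are not known exactly. Their poses are not given: they have to be found in the camera images.
- loader: slide loader, fixed: white base plate 110 (x) x 176 (y) mm, its top 14 mm above the bench. Two aluminium rails along y at x = ±29.5 to ±33.5 mm reach 55 mm above the bench; lips at their tops overhang inward to x = ±25.3 mm. Two bays between them, centred at y = +36 and -36 mm, hold the cassettes (either way round) with 1 mm of play. Origin: centre of the underside; z up
- cover: clear plastic dust cover, open-bottomed box 92 (x) x 152 (y) x 95 mm high with 3 mm walls, about 0.24 kg, standing on the loader's base plate over both cassettes, axes along the loader's. Its lower rim clears the slides once raised by 90 mm. Origin: centre of the lower rim's plane; z up
- cover_knob (a point): middle of the black knob on the cover: an upright cylinder of 26 mm diameter, 20 mm high, on a thinner neck; 117 mm above the cover's lower rim and 22 mm above its top. Same axes as the cover
- cassette_loaded: grey slide cassette 31 (x) x 52 (y) x 58 mm high with 8 slides standing in it whose white ends rise to 80 mm; about 0.16 kg. A black spring catch (lever 23 mm wide, hinged at the foot) stands along its front (-x) and its back (+x) face; a tooth on each sits under a rail's lip and bars lifting. Origin: centre of the underside; axes as the loader's at the start
- loaded_pads (a point): point midway between the two catches' ribbed finger pads, where to pinch along x: 66 mm above the loaded cassette's underside. Pads 23 mm wide (y), from 12 mm below to 10 mm above this point, leaning out to 67 mm apart at rest; upright and 43 mm apart (outside) when fully squeezed, which takes 6 N a pad. 20 to 30 N of grip holds it well; 30 mm of lift frees it
- cassette_empty: the same cassette without slides (empty slots seen from above, rim at 58 mm, only its catches rise higher, to 78 mm), latched in the other bay. Origin: centre of the underside; z up
- loaded_catch_front (a joint): the loaded cassette's front (-x) catch: 0 at rest (leaning out, latched), 0.16 rad squeezed fully against the cassette; sprung outward; its tooth clears the lip from about 0.11 rad on
- loaded_catch_back (a joint): the loaded cassette's back (+x) catch: 0 at rest (leaning out, latched), 0.16 rad squeezed fully against the cassette; sprung outward; its tooth clears the lip from about 0.11 rad on
- objective_can: bystander, loose: upright clear canister with a black screw lid, 45 mm diameter, 64 mm high, left of or in front of the loader. Origin: centre of the underside
- petri_dish: bystander, loose: flat round dish with lid, 60 mm diameter, 15 mm high, near the lamp supply at the left. Origin: centre of the underside
- cover_glass_box: bystander, loose: small white box 33 x 33 x 19 mm near the keyboard, in front of the loader. Origin: centre of the underside
- slide_box: bystander, fixed: grey slide storage box 76 x 98 x 36 mm at the left front of the bench. Free bench for the cover lies between this box and the keyboard, in front of the lamp supply. Origin: centre of the underside

How it is judged (in metres and radians):
On the way, in this order (a step that is already met when the one before it is completed fails the run):
1. the cover stands upright on the bench, off the loader, and is let go (height (world z) of cover below 0.006 m and angle between cover's own z axis and vertical below 0.08 rad and horizontal distance between cover and loader above 0.11 m and contact force between cover and the fingers below 0.05 N and contact force between cover and loader below 0.05 N and linear speed of cover below 0.02 m/s), for 0.2 s.
2. both catches of the loaded cassette are squeezed in by the fingers while it still stands in its bay (value of joint each of loaded_catch_front, loaded_catch_back above 0.11 rad and contact force between cassette_loaded and the fingers above 2 N and z of cassette_loaded in the frame of loader below 0.02 m), for 0.1 s.
At the end, for the whole second after the job is handed in: Loaded cassette still in the fingers, upright within 0.2 rad, underside over 11.5 cm above the bench, both catches squeezed (over 0.10 rad), touching only the gripper; cover upright on the bench, let go, its centre over 11 cm from the loader's; empty cassette moved under 6 mm (all of step 1 and height (world z) of cassette_loaded above 0.115 m and angle between cassette_loaded's own z axis and vertical below 0.2 rad and linear speed of cassette_loaded below 0.03 m/s and value of joint each of loaded_catch_front, loaded_catch_back above 0.1 rad and contact force between cassette_loaded and the fingers above 2 N and contact force between cassette_loaded and loader below 0.05 N and contact force between cassette_loaded and cover below 0.05 N and contact force between cassette_loaded and cassette_empty below 0.05 N and distance of cassette_empty from where it was at the start of the episode below 0.006 m and angle between cassette_empty's own z axis and vertical below 0.1 rad); the arm keeps its last pose, push and grip.
It fails at once if the cover is let go in the air (rim more than 25 mm above the bench) instead of being set down (height (world z) of cover above 0.025 m and horizontal distance between cover and loader above 0.06 m and contact force between cover and anything else below 0.02 N).
It fails at once if the cover is tipped over (angle between cover's own z axis and vertical above 0.6 rad).
It fails at once if the empty cassette is pulled out (distance of cassette_empty from where it was at the start of the episode above 0.015 m).
It fails at once if a bystander is disturbed (moved more than 20 mm) (distance of any of objective_can, petri_dish, cover_glass_box from where it was at the start of the episode above 0.02 m).
It also fails if it takes over 54 s, if anything falls off the work surface, if the arm or the gripper's body presses on something with over 40 N, if the wrist force passes 120 N, or if a joint passes its speed limit or range.

## Working session

There is one attempt and no reset: what is moved stays moved. The work goes in short steps, Python scripts to look and compute and a tool call to move; the robot and the scene stay as the last step left them, time stands still between calls to the robot, and variables do not carry over. Pictures are saved under pics/ and viewed, at most 12 in all, crops included, and the job is handed in when it is done.

Besides the shell and the picture viewer there is one more tool, called after "Emit:" as name(argument=value, ...) on one line, values as JSON. servo_tool: Moves the arm, as the interface text tells. Shifts and turns lie within -1 to 1; 1 stands for 300 mm of shift or pi rad of turn. Its arguments: {"type":"object","properties":{"series":{"type":"array"},"grip_force":{"type":"number"}},"required":["series"]}

```bash
mkdir -p pics
cat > h.py <<'E'
import numpy as np, cv2
from cell import get_obs, eyes, env
from scipy.spatial.transform import Rotation as R
def cam(n):
    o=get_obs(); c=eyes.read_camera(n)
    if 'mount' in c:
        T=np.eye(4); T[:3,:3]=R.from_euler('xyz',o['tool_rot'],degrees=True).as_matrix(); T[:3,3]=o['tool_pos']
        M=T@np.array(c['mount']); c['origin'],c['rotation']=M[:3,3],M[:3,:3]
    return c
def cloud(c):
    d=c['depth']; v,u=np.mgrid[:480,:640]
    P=np.stack([(u-c['cx'])/c['fx']*d,(v-c['cy'])/c['fy']*d,d],-1)
    W=P@np.array(c['rotation']).T+np.array(c['origin']); W[d<=0]=np.nan
    return W
def save(c,n): cv2.imwrite('pics/'+n,c['frame'][:,:,::-1])
E
python3 - <<'E'
from h import *
print(get_obs())
for n in ('top','side'):
    c=cam(n); save(c,n+'1.png'); np.save(n+'W.npy',cloud(c)); np.save(n+'F.npy',c['frame']); print(n,c['origin'],c['rotation'],c['fx'])
E
```

```text
{'time_s': 0.0, 'qpos': array([77.467508  , 18.43889214, -4.01588394, 83.17589949,  1.29411555,
       78.53989083, -3.25946352]), 'joint_velocities': array([ 0.03143543, -0.03821027,  0.0495263 ,  0.13185036, -0.04242887,
       -0.07958765, -0.01627889]), 'effort': array([-5.73328562e-04, -4.91291463e+01, -4.04273076e-01, -3.12535286e+01,
       -6.39813929e-02,  4.36455267e-02,  1.65322999e-04]), 'tool_pos': array([ 0.14979394, -0.63187579,  0.19305476]), 'tool_rot': array([-1.79890514e+02,  4.78931417e-03,  1.33429627e+01]), 'force': array([-0.13274565,  0.31887716, -0.20036095]), 'wrist_torque': array([-0.00445064, -0.00736407,  0.01208646]), 'grasp_force': 0.0, 'grip_width': 0.08691217111577539}Traceback (most recent call last):
  File "<stdin>", line 4, in <module>
  File "h.py", line 13, in cloud
    W=P@np.array(c['rotation']).T+np.array(c['origin']); W[d<=0]=np.nan
      ~~~~~~~~~~~~~~~~~~~~~~~~~~~^~~~~~~~~~~~~~~~~~~~~~
ValueError: operands could not be broadcast together with shapes (480,640) (3,)
```

```bash
sed -i "s/^    d=c\['depth'\]; v/    r=np.array(c['rotation']); r=r if r.shape==(3,3) else R.from_euler('xyz',r,degrees=True).as_matrix()\n    d=c['depth']; v/; s/np.array(c\['rotation'\]).T/r.T/" h.py
python3 - <<'E'
from h import *
for n in ('top','side'):
    c=cam(n); save(c,n+'1.png'); W=cloud(c); np.save(n+'W.npy',W); np.save(n+'F.npy',c['frame']); print(n,c['origin'],c['rotation'],c['fx'])
    print(np.nanmin(W,(0,1)),np.nanmax(W,(0,1)),np.nanmedian(W[...,2]))
E
```

```text
top [0.42585229 0.26672635 1.00565103] [-175.43546679   -0.52857984  -91.14405976] 504.2322371132551
[-0.33000742 -0.95741309 -0.94138753] [0.83437464 1.43145883 0.45752578] -0.00050318732739707
side [ 0.26186061 -0.44861288  0.5515429 ] [-120.87450656   -1.43351569  -17.77054154] 440.4543972744508
[-0.38690961 -0.31163607 -0.9317119 ] [0.83333328 1.44237095 0.53424851] 0.07491855799448038
```

View pics/top1.png

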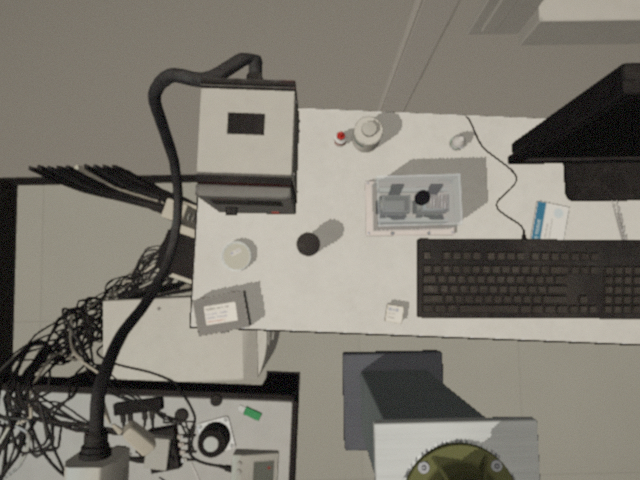

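View pics/side1.png

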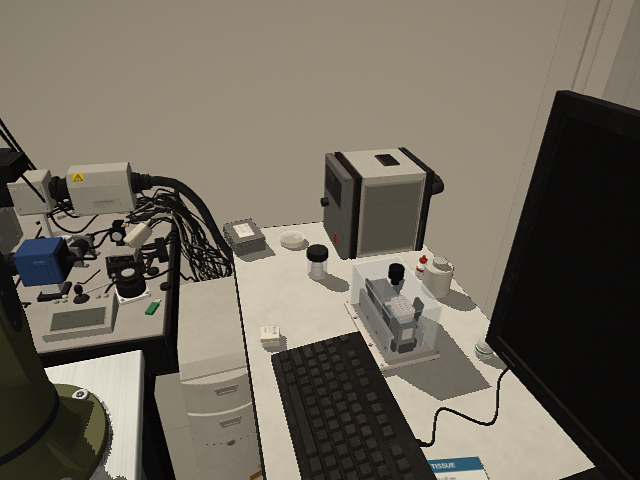

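Run:
```python
from h import *
W=np.load('topW.npy');F=np.load('topF.npy');S=np.load('sideF.npy')
a=cv2.resize(F[165:245,355:475],None,fx=6,fy=6,interpolation=2)[:, :720]
b=cv2.resize(S[240:380,330:470],None,fx=4,fy=4,interpolation=2)
cv2.imwrite('pics/zoomtop.png',a[:,:,::-1]);cv2.imwrite('pics/zoomside.png',b[:,:,::-1])
for n,(u,v) in dict(knob=(422,197),can=(308,243),dish=(237,255),cgb=(394,312),sbox=(220,313),kbTL=(419,243),kbBL=(419,315),lampR=(295,208),lampL=(197,205),bottle=(367,130),drop=(341,136),cTL=(375,180),cTR=(462,175),cBR=(462,226),bench=(330,290),frontedge=(330,328),cableend=(262,60)).items():
    print(n,np.nanmedian(W[v-1:v+2,u-1:u+2].reshape(-1,3),0).round(3))
# knob: points by height
m=(W[...,2]>.1)&(W[...,2]<.16)
m[:,:350]=0;m[:,490:]=0;m[:160]=0;m[260:]=0
for lo,hi in ((.1,.105),(.105,.112),(.112,.12),(.12,.13),(.13,.15)):
    q=W[m&(W[...,2]>lo)&(W[...,2]<=hi)]
    if len(q): print(lo,len(q),q.mean(0).round(4),q.min(0).round(3),q.max(0).round(3))
```

```text
knob [0.57  0.082 0.141]
can [0.5   0.283 0.064]
dish [0.482 0.423 0.016]
cgb [0.365 0.119 0.019]
sbox [0.371 0.453 0.036]
kbTL [0.498 0.068 0.03 ]
kbBL [0.358 0.069 0.015]
lampR [0.569 0.307 0.048]
lampL [0.585 0.505 0.   ]
bottle [0.711 0.167 0.075]
drop [0.707 0.215 0.049]
cTL [0.61  0.157 0.095]
cTR [ 0.637 -0.031  0.001]
cBR [ 0.533 -0.027 -0.   ]
bench [0.41  0.242 0.002]
frontedge [0.336 0.243 0.   ]
cableend [0.83  0.359 0.122]
0.1 58 [0.5453 0.1104 0.1031] [0.524 0.008 0.1  ] [0.608 0.157 0.105]
0.105 3869 [0.5697 0.0817 0.1092] [0.524 0.005 0.105] [0.617 0.158 0.112]
0.112 187 [0.5693 0.086  0.1127] [0.524 0.008 0.112] [0.615 0.157 0.115]
0.12 14 [0.5636 0.0874 0.1273] [0.558 0.074 0.124] [0.577 0.094 0.129]
0.13 185 [0.5694 0.0824 0.1405] [0.557 0.07  0.13 ] [0.582 0.094 0.145]
```

View pics/zoomtop.png

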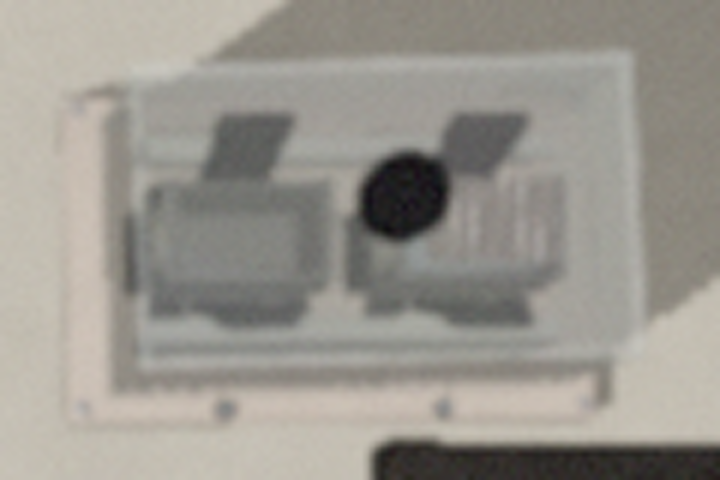

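View pics/zoomside.png

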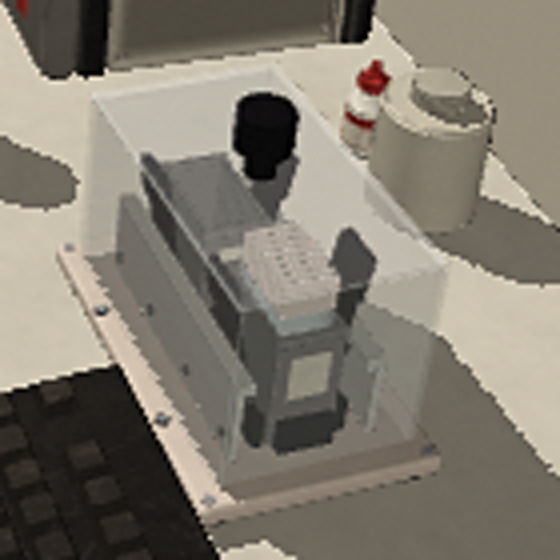

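```bash
cat >> h.py <<'E'
def rel(p,yaw,start=None):
    "row for pose (down-pointing) from present or given (pos,yaw) start"
    if start is None:
        o=get_obs(); r0=R.from_euler('xyz',o['tool_rot'],degrees=True); p0=o['tool_pos']
    else: p0=start[0]; r0=R.from_euler('xyz',[180,0,start[1]],degrees=True)
    r1=R.from_euler('xyz',[180,0,yaw],degrees=True)
    return np.r_[r0.inv().apply(np.array(p)-p0)/.3,(r0.inv()*r1).as_rotvec()/np.pi].round(4).tolist()
E
python3 - <<'E'
from h import *
W=np.load('topW.npy')
m=(W[...,2]>.1)&(W[...,2]<.115); m[:,:350]=0;m[:,490:]=0;m[:160]=0;m[260:]=0
q=W[m][:,:2].astype(np.float32); print('cover',cv2.minAreaRect(q*1000))
# loader left plate edge & front edge, by z
m=(W[...,2]>.010)&(W[...,2]<.02); m[:,:355]=0;m[:,480:]=0;m[:165]=0;m[238:]=0
print('plate',cv2.minAreaRect((W[m][:,:2]*1000).astype(np.float32)))
for n in('top','side'):
    W=np.load(n+'W.npy'); k=(W[...,2]>.05)&(W[...,1]<-.01)&(W[...,1]>-.7)&(W[...,0]>.25)
    q=W[k]; print(n,np.percentile(q,[0,1,50,99,100],axis=0).round(3).tolist())
    k&=W[...,0]<.5; print(k.sum())
h=[((.15,-.632,.193),13.3),((.29,-.394,.25),45),((.43,-.156,.25),70),((.57,.082,.22),90)]
for a,b in zip(h,h[1:]): print(rel(*b,start=a))
E
```

```text
cover ((570.417724609375, 81.08139038085938), (92.61965942382812, 152.88232421875), 0.40586864948272705)
plate ((569.6216430664062, 81.58183288574219), (175.26564025878906, 108.88932037353516), 88.81239318847656)
top [[0.629, -0.353, 0.05], [0.63, -0.313, 0.056], [0.795, -0.117, 0.261], [0.831, -0.014, 0.454], [0.832, -0.01, 0.458]]
0
side [[0.628, -0.312, 0.111], [0.629, -0.297, 0.117], [0.635, -0.174, 0.279], [0.812, -0.017, 0.456], [0.817, -0.01, 0.498]]
0
[0.6367, -0.6647, -0.19, 0.0, 0.0, -0.1761]
[0.891, -0.231, -0.0, -0.0, 0.0, -0.1389]
[0.9051, 0.1672, 0.1, 0.0, 0.0, -0.1111]
```

Emit:
servo_tool(series=[[[0.637, -0.665, -0.19, 0, 0, -0.176, 1], [0.637, -0.665, -0.19, 0, 0, -0.176, 1], [0.637, -0.665, -0.19, 0, 0, -0.176, 1], [0.637, -0.665, -0.19, 0, 0, -0.176, 1], [0.637, -0.665, -0.19, 0, 0, -0.176, 1], [0.637, -0.665, -0.19, 0, 0, -0.176, 1], [0.637, -0.665, -0.19, 0, 0, -0.176, 1], [0.637, -0.665, -0.19, 0, 0, -0.176, 1], [0.637, -0.665, -0.19, 0, 0, -0.176, 1], [0.637, -0.665, -0.19, 0, 0, -0.176, 1]]])

```text
time_s: 0.98
tool_pos: [0.2891, -0.3948, 0.251]
tool_rot: [-180.0, 0.1, 45.0]
force: [-0.2, -0.1, -0.7]
grip_width: 0.0871
grasp_force: 0.0
```

Emit:
servo_tool(series=[[[0.891, -0.231, 0, 0, 0, -0.139, 1], [0.891, -0.231, 0, 0, 0, -0.139, 1], [0.891, -0.231, 0, 0, 0, -0.139, 1], [0.891, -0.231, 0, 0, 0, -0.139, 1], [0.891, -0.231, 0, 0, 0, -0.139, 1], [0.891, -0.231, 0, 0, 0, -0.139, 1], [0.891, -0.231, 0, 0, 0, -0.139, 1], [0.891, -0.231, 0, 0, 0, -0.139, 1], [0.891, -0.231, 0, 0, 0, -0.139, 1], [0.891, -0.231, 0, 0, 0, -0.139, 1]]])

```text
time_s: 1.82
tool_pos: [0.429, -0.1584, 0.2506]
tool_rot: [-179.9, 0.0, 69.9]
force: [-0.1, -0.1, -0.4]
grip_width: 0.0868
grasp_force: 0.0
```

Emit:
servo_tool(series=[[[0.905, 0.167, 0.1, 0, 0, -0.111, 1], [0.905, 0.167, 0.1, 0, 0, -0.111, 1], [0.905, 0.167, 0.1, 0, 0, -0.111, 1], [0.905, 0.167, 0.1, 0, 0, -0.111, 1], [0.905, 0.167, 0.1, 0, 0, -0.111, 1], [0.905, 0.167, 0.1, 0, 0, -0.111, 1], [0.905, 0.167, 0.1, 0, 0, -0.111, 1], [0.905, 0.167, 0.1, 0, 0, -0.111, 1], [0.905, 0.167, 0.1, 0, 0, -0.111, 1], [0.905, 0.167, 0.1, 0, 0, -0.111, 1]]])

```text
time_s: 2.65
tool_pos: [0.5696, 0.0787, 0.2203]
tool_rot: [-179.9, 0.1, 89.8]
force: [0.3, -0.4, -0.1]
grip_width: 0.0877
grasp_force: 0.0
```

Run:
```python
from h import *
c=cam('wrist'); save(c,'w1.png'); W=cloud(c); print(get_obs()['tool_pos'],c['origin'])
near=np.hypot(W[...,0]-.57,W[...,1]-.082)<.05
for lo,hi in ((.1,.115),(.118,.135),(.135,.147)):
    q=W[near&(W[...,2]>lo)&(W[...,2]<hi)]
    if len(q): print(lo,len(q),q.mean(0).round(4),q.min(0).round(3),q.max(0).round(3),cv2.minAreaRect((q[:,:2]*1000).astype(np.float32)))
```

```text
[0.56958838 0.07839963 0.22067103] [0.57037427 0.15418302 0.40930373]
0.1 8411 [0.5705 0.0849 0.1074] [0.525 0.032 0.105] [0.617 0.132 0.11 ] ((571.2804565429688, 82.09097290039062), (92.27678680419922, 99.71926879882812), 1.0901753902435303)
0.118 98 [0.571  0.0887 0.1285] [0.559 0.08  0.121] [0.584 0.091 0.135] ((571.7836303710938, 86.08114624023438), (10.613790512084961, 25.044673919677734), 85.28282928466797)
0.135 750 [0.5712 0.0793 0.1392] [0.559 0.066 0.135] [0.584 0.091 0.142] ((571.3767700195312, 78.84187316894531), (24.603443145751953, 24.70813751220703), 3.2679338455200195)
```

Emit:
servo_tool(series=[[[0.005, 0.005, 0.2, 0, 0, 0, 1], [0.005, 0.005, 0.3, 0, 0, 0, 1], [0.005, 0.005, 0.35, 0, 0, 0, 1], [0.005, 0.005, 0.35, 0, 0, 0, 1], [0.005, 0.005, 0.35, 0, 0, 0, 0], [0.005, 0.005, 0.35, 0, 0, 0, 0], [0.005, 0.005, 0.35, 0, 0, 0, 0], [0.005, 0.005, 0.35, 0, 0, 0, 0], [0.005, 0.005, 0.35, 0, 0, 0, 0], [0.005, 0.005, 0.35, 0, 0, 0, 0], [0.005, 0.005, 0.35, 0, 0, 0, 0], [0.005, 0.005, 0.35, 0, 0, 0, 0]]], grip_force=35)

```text
time_s: 3.7
tool_pos: [0.5711, 0.0834, 0.1163]
tool_rot: [180.0, 0.0, 90.0]
force: [-0.0, 0.1, 0.2]
grip_width: 0.0416
grasp_force: 0.0
```

Emit:
servo_tool(series=[[[-0.007, 0, 0, 0, 0, 0, 0], [-0.007, 0, 0, 0, 0, 0, 0], [-0.007, 0, 0, 0, 0, 0, 0], [-0.007, 0, 0, 0, 0, 0, 0], [-0.007, 0, 0, 0, 0, 0, 0], [-0.007, 0, 0, 0, 0, 0, 0], [-0.007, 0, 0, 0, 0, 0, 0], [-0.007, 0, 0, 0, 0, 0, 0]]])

```text
time_s: 4.37
tool_pos: [0.571, 0.0813, 0.1161]
tool_rot: [-180.0, 0.0, 90.0]
force: [0.5, -0.2, -1.0]
grip_width: 0.0009
grasp_force: 0.0
```

Run:
```python
from h import *
print(get_obs())
c=cam('side'); d=cam('wrist'); a=cv2.resize(c['frame'][180:380,270:470],(560,560)); b=d['frame']
cv2.imwrite('pics/s2.png',a[:,:,::-1]); save(d,'w2.png')
```

```text
{'time_s': 4.3667, 'qpos': array([ 30.07258715,  18.59066314, -48.34224291,  98.22529356,
        14.70439415,  69.80340603, -21.89321195]), 'joint_velocities': array([ 0.02833853,  0.05485419, -0.044775  ,  0.11311512,  0.13627324,
        0.00726502,  0.06169479]), 'effort': array([ 2.06780525e-03, -3.71387780e+01, -7.32964396e+00, -2.89906901e+01,
       -6.70056883e-02,  7.63813936e-03,  3.48808453e-05]), 'tool_pos': array([0.5710291 , 0.08131492, 0.11609247]), 'tool_rot': array([-1.79996018e+02,  3.45724138e-03,  9.00256886e+01]), 'force': array([ 0.48752923, -0.20827083, -0.95926225]), 'wrist_torque': array([-0.04514291, -0.10848331, -0.02434324]), 'grasp_force': 0.0, 'grip_width': 0.000914348189991295}
```

View pics/s2.png

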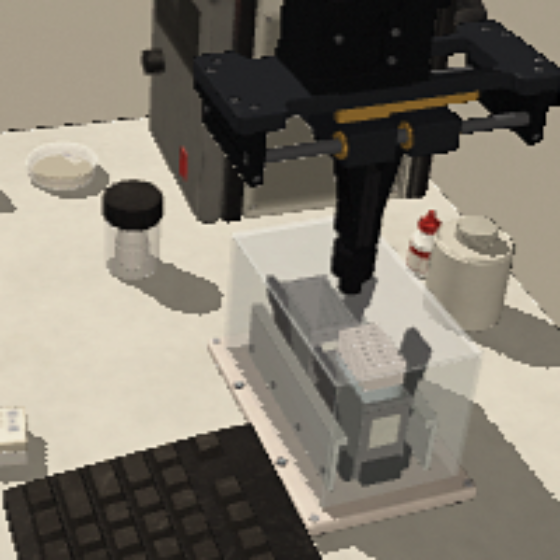

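Run:
```python
from h import *
c=cam('side'); W=cloud(c); np.save('sideW2.npy',W); W0=np.load('sideW.npy')
for v in range(225,290,4):
    print(v,W[v,392].round(3),W[v,396].round(3),W[v,400].round(3),'| before',W0[v,396].round(3), c['frame'][v,396], np.load('sideF.npy')[v,396])
r=R.from_euler('xyz',c['rotation'],degrees=True) if np.array(c['rotation']).shape==(3,) else R.from_matrix(c['rotation'])
for z in (.116,.135,.15,.18):
    p=r.inv().apply(np.array([.571,.0813,z])-c['origin']); print(z,c['fx']*p[0]/p[2]+c['cx'],c['fy']*p[1]/p[2]+c['cy'],p[2])
t=cam('top'); T=cloud(t); m=(T[...,2]>.1)&(T[...,2]<.115); m[:,:350]=0;m[:,490:]=0;m[:160]=0;m[260:]=0
print(cv2.minAreaRect((T[m][:,:2]*1000).astype(np.float32)))
```

```text
225 [0.538 0.055 0.239] [0.544 0.052 0.239] [0.549 0.051 0.239] | before [0.682 0.299 0.085] [18 18 20] [77 73 61]
229 [0.535 0.048 0.236] [0.539 0.043 0.238] [0.547 0.045 0.236] | before [0.683 0.299 0.075] [24 24 25] [79 75 63]
233 [0.536 0.048 0.229] [0.54  0.043 0.231] [0.547 0.044 0.229] | before [0.684 0.297 0.066] [22 23 24] [79 75 64]
237 [0.538 0.05  0.221] [0.541 0.044 0.224] [0.549 0.045 0.222] | before [0.685 0.298 0.055] [23 24 24] [80 75 63]
241 [0.554 0.076 0.196] [0.558 0.072 0.198] [0.563 0.069 0.199] | before [0.688 0.3   0.043] [11 11 12] [79 74 62]
245 [0.556 0.079 0.187] [0.558 0.07  0.191] [0.567 0.073 0.188] | before [0.687 0.296 0.035] [11 11 11] [78 73 63]
249 [0.558 0.082 0.177] [0.56  0.071 0.183] [0.567 0.072 0.182] | before [0.689 0.298 0.022] [10 10 11] [100  94  82]
253 [0.56  0.083 0.169] [0.561 0.072 0.175] [0.569 0.073 0.173] | before [0.696 0.308 0.004] [11 10 11] [210 200 180]
257 [0.56  0.082 0.161] [0.561 0.071 0.168] [0.569 0.072 0.166] | before [0.606 0.148 0.111] [11  9 10] [202 197 183]
261 [0.56  0.08  0.154] [0.563 0.073 0.159] [0.57  0.072
[... 507 characters left out ...]
12] [10  9 10]
281 [0.563 0.076 0.117] [0.568 0.072 0.118] [0.58 0.08 0.11] | before [0.567 0.071 0.119] [12 11 13] [9 8 8]
285 [0.563 0.074 0.11 ] [0.57  0.074 0.108] [0.576 0.071 0.11 ] | before [0.569 0.073 0.109] [66 64 63] [58 57 55]
289 [0.558 0.064 0.11 ] [0.563 0.061 0.111] [0.57  0.059 0.111] | before [0.565 0.063 0.109] [84 82 79] [75 73 71]
0.116 395.14749309570027 278.73038752716036 0.7392364952251212
0.135 396.4034945889937 269.4379757403823 0.7294895179302139
0.15 397.41903596659733 261.92458605287453 0.721794535855287
0.18 399.5164934850211 246.4067390833128 0.7064045717054332
((570.5342407226562, 81.45650482177734), (92.87152862548828, 152.57823181152344), 0.8056299686431885)
```

View pics/w2.png

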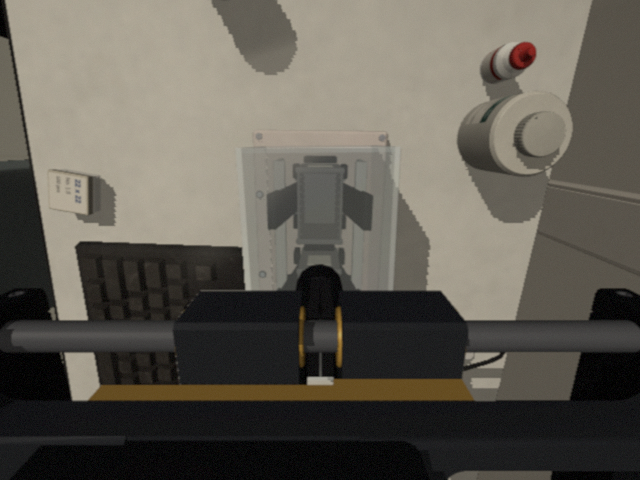

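Emit:
servo_tool(series=[[[0, 0, 0, 0, 0, 0, 1], [0, 0, 0, 0, 0, 0, 1], [0, 0, 0, 0, 0, 0, 1], [0, 0, 0, 0, 0, 0, 1], [0, 0, 0, 0, 0, 0, 1], [0, 0, 0, 0, 0, 0, 1], [0, 0, 0, 0, 0, 0, 1], [0, 0, 0, 0, 0, 0, 1], [0, 0, 0, 0, 0, 0, 1], [0, 0, 0, 0, 0, 0, 1]]])

```text
time_s: 5.4
tool_pos: [0.571, 0.0813, 0.1161]
tool_rot: [-180.0, 0.0, 90.0]
force: [-0.4, -0.7, 0.7]
grip_width: 0.0594
grasp_force: 0.0
```

Run:
```python
from h import *
o=get_obs(); print(o['tool_pos'],o['grip_width'],o['force'])
c=cam('side'); W=cloud(c); d=cam('wrist')
a=cv2.resize(c['frame'][180:380,270:470],(560,560)); cv2.imwrite('pics/s3.png',a[:,:,::-1]); save(d,'w3.png')
m=(c['frame'].max(-1)<45)&(W[...,2]>.1)&(W[...,1]>.02)&(W[...,1]<.14)&(W[...,0]<.68)&(W[...,0]>.48)
for z in np.arange(.1,.22,.01):
    q=W[m&(abs(W[...,2]-z)<.005)]
    if len(q): print(z.round(3),len(q),'x hist',np.histogram(q[:,0],np.arange(.49,.67,.01))[0], q[:,1].min().round(3))
```

```text
[0.5710345  0.08127923 0.11610812] 0.05940518515807845 [-0.36622152 -0.7007607   0.70418442]
0.11 17 x hist [ 0  0  0  0  0  0  0 12  5  0  0  0  0  0  0  0  0  0] 0.072
0.12 25 x hist [ 0  0  0  0  0  0  2 18  5  0  0  0  0  0  0  0  0  0] 0.066
0.13 76 x hist [ 0  0  0  0  0  0 22 32 20  2  0  0  0  0  0  0  0  0] 0.066
0.14 140 x hist [ 0  0  0  0  0  0 22 68 50  0  0  0  0  0  0  0  0  0] 0.065
0.15 85 x hist [ 0  0  0  0 39  0  0  0  0  0 18 28  0  0  0  0  0  0] 0.069
0.16 108 x hist [ 0  0  0  0 53  0  0  0  0  0 25 30  0  0  0  0  0  0] 0.069
0.17 109 x hist [ 0  0  0  6 38  0  0  0  0  0 18 47  0  0  0  0  0  0] 0.069
0.18 113 x hist [ 0  0  0 28 27  1  0  0  0  0 11 42  4  0  0  0  0  0] 0.068
0.19 152 x hist [ 0  0  0 35 25  0  0  0  0  0 31 52  9  0  0  0  0  0] 0.068
0.2 103 x hist [ 0  0  0 17 15  0  0  0  0  0  0 53 18  0  0  0  0  0] 0.068
0.21 46 x hist [ 0  0  3  0  0  0  0  0  0  0  0 33  9  0  0  0  1  0] 0.065
```

View pics/s3.png

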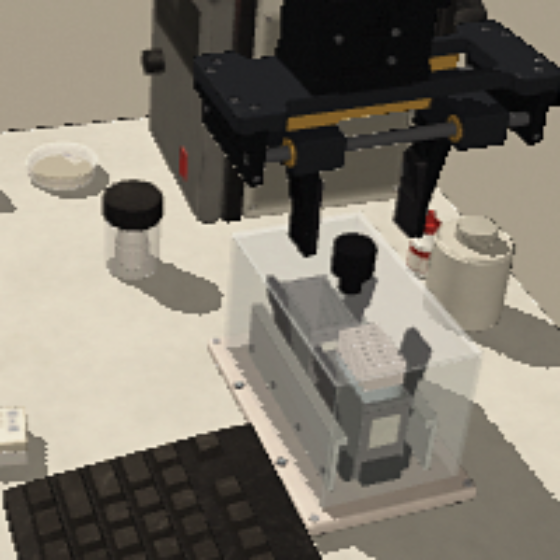

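Run:
```python
from h import *
c=cam('side'); W=cloud(c)
m=(c['frame'].max(-1)<45)&(W[...,2]>.1)&(W[...,2]<.19)&(W[...,1]>.02)&(W[...,1]<.14)
for n,lo,hi in(('L',.51,.551),('R',.585,.64)):
    q=W[m&(W[...,0]>lo)&(W[...,0]<hi)&(W[...,2]>.125)]; print(n,len(q)); 
    print('z low',np.sort(q[:,2])[:12].round(4))
    k=q[q[:,2]<.175]; print('x,y pct',np.percentile(k[:,:2],[1,10,50,90,99],axis=0).round(4).tolist())
```

```text
L 220
z low [0.1462 0.1468 0.1474 0.1476 0.1479 0.1484 0.1484 0.1485 0.1486 0.1488
 0.1498 0.1499]
x,y pct [[0.5254, 0.0688], [0.5268, 0.0702], [0.528, 0.0728], [0.5339, 0.0855], [0.5357, 0.0893]]
R 265
z low [0.1461 0.1473 0.1475 0.1481 0.1481 0.1482 0.1484 0.1485 0.1488 0.1488
 0.1489 0.149 ]
x,y pct [[0.6023, 0.0694], [0.603, 0.0704], [0.6045, 0.0735], [0.6107, 0.0865], [0.6127, 0.0898]]
```

Emit:
servo_tool(series=[[[0, 0, 0.05, 0, 0, 0, 1], [0, 0, 0.09, 0, 0, 0, 0.6], [0, 0, 0.102, 0, 0, 0, 0.6], [0, 0, 0.102, 0, 0, 0, 0.6], [0, 0, 0.102, 0, 0, 0, 0.6]]])

```text
time_s: 5.97
tool_pos: [0.5709, 0.0813, 0.0853]
tool_rot: [-180.0, -0.0, 90.0]
force: [-0.5, -1.1, -0.3]
grip_width: 0.0668
grasp_force: 0.0
```

Emit:
servo_tool(series=[[[0, 0, 0, 0, 0, 0, 0], [0, 0, 0, 0, 0, 0, 0], [0, 0, 0, 0, 0, 0, 0], [0, 0, 0, 0, 0, 0, 0], [0, 0, 0, 0, 0, 0, 0], [0, 0, 0, 0, 0, 0, 0], [0, 0, 0, 0, 0, 0, 0], [0, 0, 0, 0, 0, 0, 0], [0, 0, 0, 0, 0, 0, 0], [0, 0, 0, 0, 0, 0, 0], [0, 0, 0, 0, 0, 0, 0], [0, 0, 0, 0, 0, 0, 0]]])

```text
time_s: 6.97
tool_pos: [0.5709, 0.0812, 0.0856]
tool_rot: [-180.0, 0.0, 90.0]
force: [-1.6, -0.0, 3.2]
grip_width: 0.0247
grasp_force: 35.0
```

Emit:
servo_tool(series=[[[0, 0, -0.03, 0, 0, 0, 0], [0, 0, -0.08, 0, 0, 0, 0], [0, 0, -0.14, 0, 0, 0, 0], [0, 0, -0.2, 0, 0, 0, 0], [0, 0, -0.26, 0, 0, 0, 0], [0, 0, -0.32, 0, 0, 0, 0], [0, 0, -0.36, 0, 0, 0, 0], [0, 0, -0.38, 0, 0, 0, 0], [0, 0, -0.38, 0, 0, 0, 0], [0, 0, -0.38, 0, 0, 0, 0]]])

```text
time_s: 7.8
tool_pos: [0.5708, 0.0811, 0.1989]
tool_rot: [-180.0, 0.0, 90.0]
force: [-0.5, -0.1, -3.1]
grip_width: 0.0249
grasp_force: 35.0
```

Emit:
servo_tool(series=[[[0.03, -0.03, 0, 0, 0, 0, 0], [0.09, -0.085, 0, 0, 0, 0, 0], [0.16, -0.15, 0, 0, 0, 0, 0], [0.23, -0.22, 0, 0, 0, 0, 0], [0.3, -0.285, 0, 0, 0, 0, 0], [0.37, -0.35, 0, 0, 0, 0, 0], [0.44, -0.42, 0, 0, 0, 0, 0], [0.51, -0.485, 0, 0, 0, 0, 0], [0.57, -0.54, 0, 0, 0, 0, 0], [0.6, -0.57, 0, 0, 0, 0, 0], [0.6, -0.57, 0, 0, 0, 0, 0], [0.6, -0.57, 0, 0, 0, 0, 0]]])

```text
time_s: 8.8
tool_pos: [0.3997, 0.2608, 0.199]
tool_rot: [180.0, 0.1, 90.1]
force: [0.3, -0.5, -3.1]
grip_width: 0.0247
grasp_force: 35.0
```

Run:
```python
from h import *
o=get_obs(); print(o['tool_pos'],o['tool_rot'],o['qpos'].round(0),o['grip_width'])
c=cam('side'); W=cloud(c); save(c,'s4.png')
```

```text
[0.39969111 0.26075027 0.199013  ] [1.79988070e+02 9.41796760e-02 9.00811128e+01] [ 25.  -2. -59. 105.  -2.  76. -34.] 0.024709786105146108
```

View pics/s4.png

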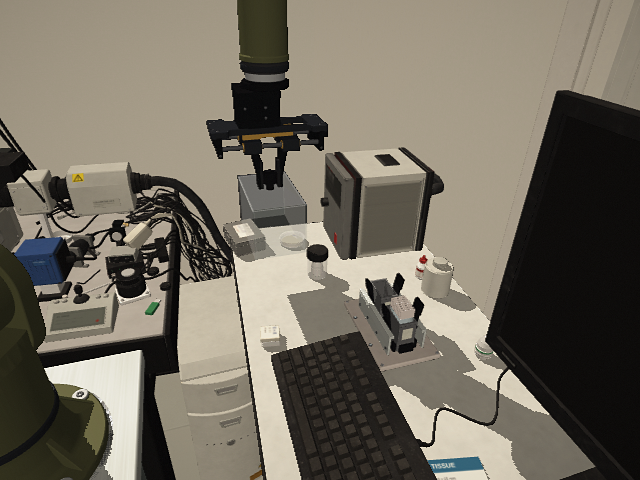

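Emit:
servo_tool(series=[[[0, 0, 0.05, 0, 0, 0, 0], [0, 0, 0.11, 0, 0, 0, 0], [0, 0, 0.18, 0, 0, 0, 0], [0, 0, 0.25, 0, 0, 0, 0], [0, 0, 0.32, 0, 0, 0, 0], [0, 0, 0.37, 0, 0, 0, 0], [0, 0, 0.39, 0, 0, 0, 0], [0, 0, 0.4, 0, 0, 0, 0], [0, 0, 0.405, 0, 0, 0, 0], [0, 0, 0.41, 0, 0, 0, 0], [0, 0, 0.41, 0, 0, 0, 0]]])

```text
time_s: 9.77
tool_pos: [0.4008, 0.2613, 0.0771]
tool_rot: [179.9, -0.0, 90.0]
force: [0.5, 0.2, -3.0]
grip_width: 0.025
grasp_force: 35.0
```

Emit:
servo_tool(series=[[[0, 0, 0.004, 0, 0, 0, 0], [0, 0, 0.008, 0, 0, 0, 0], [0, 0, 0.012, 0, 0, 0, 0], [0, 0, 0.014, 0, 0, 0, 0], [0, 0, 0.014, 0, 0, 0, 0]]])

```text
time_s: 10.18
tool_pos: [0.3999, 0.2611, 0.0722]
tool_rot: [-180.0, 0.0, 90.0]
force: [0.6, -0.3, -2.8]
grip_width: 0.0249
grasp_force: 35.0
```

Emit:
servo_tool(series=[[[0, 0, 0.004, 0, 0, 0, 0], [0, 0, 0.007, 0, 0, 0, 0], [0, 0, 0.01, 0, 0, 0, 0], [0, 0, 0.01, 0, 0, 0, 0]]])

```text
time_s: 10.52
tool_pos: [0.3999, 0.2613, 0.0713]
tool_rot: [-180.0, 0.1, 90.0]
force: [-7.2, -5.0, 17.2]
grip_width: 0.0251
grasp_force: 35.0
```

Contact made. Release, wait, then rise.

Emit:
servo_tool(series=[[[0, 0, -0.005, 0, 0, 0, 0], [0, 0, -0.005, 0, 0, 0, 1], [0, 0, -0.005, 0, 0, 0, 1], [0, 0, -0.005, 0, 0, 0, 1], [0, 0, -0.005, 0, 0, 0, 1], [0, 0, -0.005, 0, 0, 0, 1], [0, 0, -0.005, 0, 0, 0, 1], [0, 0, -0.005, 0, 0, 0, 1], [0, 0, -0.005, 0, 0, 0, 1], [0, 0, -0.1, 0, 0, 0, 1], [0, 0, -0.2, 0, 0, 0, 1], [0, 0, -0.33, 0, 0, 0, 1]]])

```text
time_s: 11.52
tool_pos: [0.3983, 0.2605, 0.1678]
tool_rot: [-179.8, 0.0, 90.1]
force: [1.3, -0.7, -0.6]
grip_width: 0.0847
grasp_force: 0.0
```

Run:
```python
from h import *
o=get_obs(); print(o['tool_pos'],o['tool_rot'],o['grip_width'])
c=cam('side'); W=cloud(c); F=c['frame']
# cover top & slides
m=(W[...,2]>.08)&(W[...,2]<.105)&(W[...,1]>.17)&(W[...,1]<.36)&(W[...,0]<.46)&(W[...,0]>.33)
print('cover top',cv2.minAreaRect((W[m][:,:2]*1000).astype(np.float32)),np.median(W[m],0).round(3))
box=(abs(W[...,0]-.57)<.06)&(W[...,1]>-.02)&(W[...,1]<.16)
k=box&(F.min(-1)>120)&(W[...,2]>.085)&(W[...,2]<.11); print('slides side',k.sum(),W[k].mean(0).round(4),W[k].min(0).round(4),W[k].max(0).round(4))
c=cam('top'); W=cloud(c); F=c['frame']; T=W
box=(abs(W[...,0]-.57)<.06)&(W[...,1]>-.02)&(W[...,1]<.16)
k=box&(W[...,2]>.085)&(W[...,2]<.12)
q=W[k]; print('top hi',len(q),q.min(0).round(4),q.max(0).round(4))
k1=k&(F.min(-1)>110); q=W[k1]; print('slides top',k1.sum(),q.mean(0).round(4),cv2.minAreaRect((q[:,:2]*1000).astype(np.float32)))
k2=k&(F.max(-1)<90); q=W[k2]; 
for s in(-1,1):
  for b in((-.02,.08),(.08,.16)):
    r=q[((q[:,0]-.57)*s>0.01)&(q[:,1]>b[0])&(q[:,1]<b[1])]
    if len(r): print('catch',s,b,len(r),r.mean(0).round(4),r.min(0).round(4),r.max(0).round(4))
p=box&(W[...,2]>.008)&(W[...,2]<.019); print('plate',cv2.minAreaRect((W[p][:,:2]*1000).astype(np.float32)))
cv2.imwrite('pics/t5.png',cv2.resize(F[165:330,240:480],(800,550),interpolation=2)[:,:,::-1])
```

```text
[0.39830638 0.26051756 0.16777693] [-1.79757171e+02  4.49925532e-02  9.00590685e+01] 0.08472649761620468
cover top ((398.7433166503906, 258.67205810546875), (92.28585052490234, 156.2157440185547), 0.4768664538860321) [0.393 0.232 0.096]
slides side 287 [0.5669 0.0404 0.0922] [0.5553 0.0237 0.085 ] [0.5818 0.0622 0.0964]
top hi 387 [0.5363 0.0275 0.085 ] [0.6034 0.1291 0.0982]
slides top 53 [0.5662 0.0464 0.0927] ((560.7893676757812, 69.81373596191406), (26.308650970458984, 84.8846206665039), 13.958696365356445)
catch -1 (-0.02, 0.08) 25 [0.5399 0.0465 0.0905] [0.5385 0.0354 0.0867] [0.5415 0.0571 0.0942]
catch -1 (0.08, 0.16) 28 [0.5409 0.1188 0.091 ] [0.5382 0.1074 0.0874] [0.5427 0.129  0.0948]
catch 1 (-0.02, 0.08) 52 [0.5988 0.0451 0.0912] [0.5953 0.0342 0.0854] [0.6019 0.0563 0.0952]
catch 1 (0.08, 0.16) 51 [0.6    0.1166 0.0909] [0.5966 0.106  0.085 ] [0.6031 0.1281 0.0952]
plate ((569.9287109375, 76.88331604003906), (168.22691345214844, 109.2434310913086), 88.91351318359375)
```

View pics/t5.png

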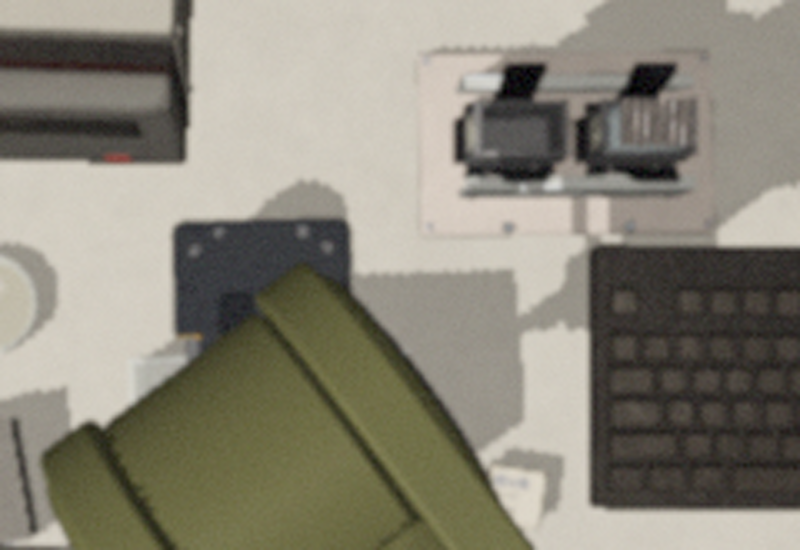

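Emit:
servo_tool(series=[[[0, 0, -0.1, 0, 0, 0, 1], [-0.1, 0.08, -0.1, 0, 0, 0, 1], [-0.715, 0.565, -0.1, 0, 0, 0.006, 1], [-0.715, 0.565, -0.1, 0, 0, 0.006, 1], [-0.715, 0.565, -0.1, 0, 0, 0.006, 1], [-0.715, 0.565, -0.1, 0, 0, 0.006, 1], [-0.715, 0.565, -0.1, 0, 0, 0.006, 1], [-0.715, 0.565, -0.1, 0, 0, 0.006, 1], [-0.715, 0.565, -0.1, 0, 0, 0.006, 1], [-0.715, 0.565, -0.1, 0, 0, 0.006, 1], [-0.715, 0.565, 0.1, 0, 0, 0.006, 1], [-0.715, 0.565, 0.1, 0, 0, 0.006, 1]]])

```text
time_s: 12.62
tool_pos: [0.5678, 0.0485, 0.1358]
tool_rot: [-179.9, -0.0, 89.1]
force: [-1.4, -0.2, -1.5]
grip_width: 0.0874
grasp_force: 0.0
```

Run:
```python
from h import *
o=get_obs(); print(o['tool_pos'],o['tool_rot'],o['grip_width'])
c=cam('side'); W=cloud(c); F=c['frame']
m=(F.max(-1)<60)&(abs(W[...,0]-.57)<.09)&(W[...,1]>0)&(W[...,1]<.075)
q=W[m]
for lo,hi in ((.07,.1),(.13,.19)):
    r=q[(q[:,2]>lo)&(q[:,2]<hi)]; print(lo,len(r),np.histogram(r[:,0],np.arange(.5,.65,.005))[0]); print(np.sort(r[:,2])[:5],r[:,1].min(),r[:,1].max())
c=cam('wrist'); W=cloud(c); F=c['frame']
q=W[(F.max(-1)<70)&(abs(W[...,0]-.57)<.045)&(W[...,2]>.085)&(W[...,2]<.105)&(W[...,1]<.15)]
for s in(-1,1):
  for b in((-.02,.08),(.08,.16)):
    r=q[((q[:,0]-.57)*s>0.01)&(q[:,1]>b[0])&(q[:,1]<b[1])]
    if len(r): print('catch',s,b,len(r),np.median(r,0).round(4),r.min(0).round(4),r.max(0).round(4))
t=cam('top'); T=cloud(t); 
m=(T[...,2]>.09)&(T[...,2]<.102)&(T[...,1]>.17)&(T[...,1]<.36)&(T[...,0]<.46)&(T[...,0]>.33)
print('cover',m.sum(),cv2.minAreaRect((T[m][:,:2]*1000).astype(np.float32)),np.median(T[m][:,2]))
save(c,'w6.png')
```

```text
[0.56775338 0.04849741 0.13580432] [-1.79880178e+02 -1.61719386e-02  8.90703099e+01] 0.08743240722240937
0.07 261 [ 0  0  0  0  0  0  5 86 14  0  8  1  2  2  0  4  4  0 54 71 10  0  0  0
  0  0  0  0  0  0]
[0.07012049 0.07034736 0.07067735 0.07090689 0.07113364] 0.01673092301503387 0.06700314802480317
0.13 293 [ 0  0 72 37 25  0  0  0  0  0  0  0  0  0  0  0  0  0  0  0  0 37 87 35
  0  0  0  0  0  0]
[0.16510123 0.16519695 0.16549429 0.16577733 0.16579775] 0.035670703920402835 0.06046500230394486
catch -1 (-0.02, 0.08) 273 [0.5406 0.0437 0.0892] [0.5374 0.0318 0.0851] [0.5436 0.0542 0.0912]
catch 1 (-0.02, 0.08) 283 [0.5998 0.0426 0.0896] [0.5972 0.0305 0.0852] [0.6031 0.0538 0.0919]
catch 1 (0.08, 0.16) 336 [0.6009 0.1136 0.0895] [0.5979 0.1025 0.085 ] [0.604  0.1248 0.0919]
cover 4166 ((400.1390686035156, 261.6036682128906), (91.96924591064453, 152.23455810546875), 0.504431962966919) 0.09545017224667596
```

View pics/w6.png

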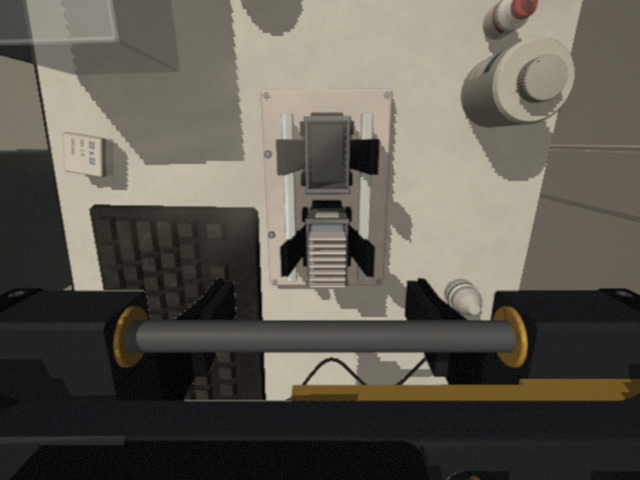

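Emit:
servo_tool(series=[[[0, 0, 0.06, 0, 0, 0, 1], [0, 0, 0.06, 0, 0, 0, 1], [0, 0, 0.06, 0, 0, 0, 1], [0, 0, 0.06, 0, 0, 0, 1]]])

```text
time_s: 13.1
tool_pos: [0.5703, 0.0474, 0.1221]
tool_rot: [179.9, 0.0, 89.0]
force: [0.5, 1.0, 0.5]
grip_width: 0.0871
grasp_force: 0.0
```

Emit:
servo_tool(series=[[[-0.006, 0, 0.06, 0, 0, 0, 1], [-0.006, 0, 0.12, 0, 0, 0, 1], [-0.006, 0, 0.17, 0, 0, 0, 1], [-0.006, 0, 0.22, 0, 0, 0, 1], [-0.006, 0, 0.26, 0, 0, 0, 1], [-0.006, 0, 0.28, 0, 0, 0, 1], [-0.006, 0, 0.29, 0, 0, 0, 1], [-0.006, 0, 0.29, 0, 0, 0, 1], [-0.006, 0, 0.29, 0, 0, 0, 1]]])

```text
time_s: 13.85
tool_pos: [0.5702, 0.0451, 0.0341]
tool_rot: [179.9, -0.0, 88.9]
force: [0.4, 0.3, 0.6]
grip_width: 0.0869
grasp_force: 0.0
```

Emit:
servo_tool(series=[[[0, 0, 0, 0, 0, 0, 0], [0, 0, 0, 0, 0, 0, 0], [0, 0, 0, 0, 0, 0, 0], [0, 0, 0, 0, 0, 0, 0], [0, 0, 0, 0, 0, 0, 0], [0, 0, 0, 0, 0, 0, 0], [0, 0, 0, 0, 0, 0, 0], [0, 0, 0, 0, 0, 0, 0], [0, 0, 0, 0, 0, 0, 0], [0, 0, 0, 0, 0, 0, 0], [0, 0, 0, 0, 0, 0, 0], [0, 0, 0, 0, 0, 0, 0]]], grip_force=26)

```text
time_s: 14.85
tool_pos: [0.5704, 0.045, 0.0346]
tool_rot: [179.9, 0.0, 88.9]
force: [-1.8, -1.1, 8.5]
grip_width: 0.0415
grasp_force: 26.0
```

Emit:
servo_tool(series=[[[0, 0, 0, 0, 0, 0, 0], [0, 0, -0.02, 0, 0, 0, 0], [0, 0, -0.05, 0, 0, 0, 0], [0, 0, -0.09, 0, 0, 0, 0], [0, 0, -0.13, 0, 0, 0, 0], [0, 0, -0.13, 0, 0, 0, 0]]])

```text
time_s: 15.35
tool_pos: [0.5713, 0.0454, 0.0754]
tool_rot: [179.8, 0.0, 88.9]
force: [1.0, 0.9, -0.5]
grip_width: 0.0413
grasp_force: 26.0
```

Emit:
servo_tool(series=[[[0, 0, -0.04, 0, 0, 0, 0], [0, 0, -0.09, 0, 0, 0, 0], [0, 0, -0.15, 0, 0, 0, 0], [0, 0, -0.21, 0, 0, 0, 0], [0, 0, -0.27, 0, 0, 0, 0], [0, 0, -0.31, 0, 0, 0, 0], [0, 0, -0.34, 0, 0, 0, 0], [0, 0, -0.35, 0, 0, 0, 0], [0, 0, -0.35, 0, 0, 0, 0], [0, 0, -0.35, 0, 0, 0, 0], [0, 0, -0.35, 0, 0, 0, 0], [0, 0, -0.35, 0, 0, 0, 0]]])

```text
time_s: 16.35
tool_pos: [0.5689, 0.0448, 0.1763]
tool_rot: [-179.9, -0.0, 88.9]
force: [-0.1, -0.0, -2.0]
grip_width: 0.0417
grasp_force: 26.0
```

Run:
```python
from h import *
o=get_obs(); print(o['tool_pos'],o['tool_rot'],o['grip_width'],o['grasp_force'],o['force'])
c=cam('side'); W=cloud(c)
q=W[(abs(W[...,0]-.57)<.02)&(W[...,1]>.005)&(W[...,1]<.08)&(W[...,2]>.11)&(W[...,2]<.2)]; print('low z',np.sort(q[:,2])[:8])
cv2.imwrite('pics/s7.png',cv2.resize(c['frame'][130:400,200:500],(667,600))[:,:,::-1])
```

```text
[0.568901   0.04484107 0.17629744] [-1.79896238e+02 -1.60270512e-03  8.89417085e+01] 0.04170416273330667 25.999689559685066 [-1.07647170e-01 -1.82413352e-03 -1.96711472e+00]
low z [0.15547718 0.15605069 0.15621051 0.15697279 0.15712012 0.15712621
 0.15734133 0.15742844]
```

View pics/s7.png

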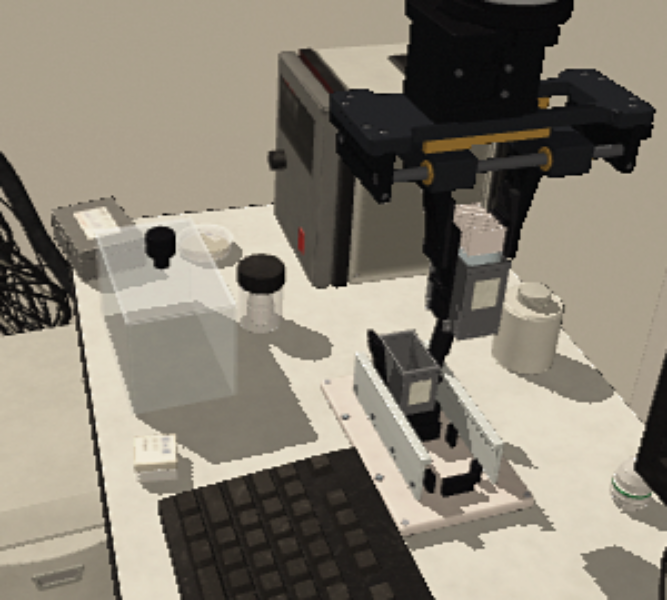

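The picture shows the loaded cassette upright and clear of everything at about 0.155 m. The empty one is still in its bay, the cover is standing on the bench, and the bystanders look untouched.

```bash
python3 -c "
from h import *
print(env.sign_off())"
```

```text
the job is handed in; nothing more can be done
None
```

The job is handed in at about 16 s: the cover stands upright on the bench, the loaded cassette is held by its squeezed catches about 15 cm up, and the empty cassette is still in its bay; sign-off returned no verdict. One attempt on the knob closed on air because the fingertips sit about 30 mm above the reported TCP, and I corrected every later grasp for that.

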